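# Bolt the photometer's sample lid past its spring catch

## Robot

A 7-joint arm with a two-finger parallel gripper is mounted at the origin on the work surface. World frame = base frame: x ahead of the robot, y to its left, z up, the work surface at z = 0. Lengths are in m, angles in rad, forces in N, time in s.
With the tool pointing down it reaches from about 0.4 to 0.875 m from the base axis. Payload 19.3 kg.
Tool frame: the origin (TCP) lies on the centre line of the jaws, within the pads' length; the fingertips stand 14 mm ahead of it and the grasp point (between the pads) lies 5 mm behind it; x points along the fingers, y is the direction in which the jaws open and shut, and the axes are right-handed (so a half turn about x gives the same grasp; the last joint's range is limited). The gripper opens to 85 mm and grips with 20 to 120 N. Pads are 22 mm wide; open, the fingers measure 114 mm over their backs; the gripper's body (76 mm by 85 mm) begins 54 mm behind the grasp point. The pads swing forward as they close: fully open they stand 13 mm farther back than shut.
Start: joints at [1.271, 0.521, -0.036, 1.599, 0.021, 1.021, -0.113], TCP at [0.142, -0.609, 0.245] pointing down, gripper open.
Joint ranges: [-2.91, 2.91], [-0.3, 2.13], [-1.5, 1.42], [0.17, 2.43], [-1.26, 4.41], [0.16, 1.93], [-2.52, 2.52]. Speed limits (rad/s): [1.89, 1.89, 2.39, 2.39, 3.01, 3.01, 3.01].

## Interface

Orientations are given as [roll, pitch, yaw] about the fixed x, y, z axes, in that order (R = Rz(yaw) Ry(pitch) Rx(roll)).
In Python, from workcell import monitor, optics, bot gives the robot as it stands.
- The arm moves only by the tool arm_command, never from a script. Its arguments are lists of equal length, an entry for each row: "delta_pos": the shift along the tool's x, y, z as a fraction of full scale, a list of three; "rotation": the turn, a rotation vector about the tool's x, y, z as a fraction of full scale, a list of three. In form: {"delta_pos": [[dx, dy, dz], ...], "rotation": [[wx, wy, wz], ...]}. A call has 1 to 10 rows; each row shifts and turns the pose as measured when the row begins, along the tool's axes as they then stand; what a row does not reach is not made up. Full scale, the value 1, is 30 mm for a shift and 6 degrees for a turn. A row lasts 1/10 s, in which the tool goes at most 50 mm and 8.59 degrees, less where a joint would pass 70% of its speed; a pose out of reach is approached as far as the arm can. A call with a number of a shift or a turn outside -1 to 1 is refused whole. A call with a gripper value outside its range is refused whole. "gripper" is the closure, from -1 (fully open) to 1 (shut), so that 0 is half open, set as the call begins (left out, the last holds). The fingers move at their own pace and stop on an object; "grip_force" is the grip in N (left out, the last holds). Time passes only in rows, so rows that do not move let the fingers close. It gives the time, the measured TCP pose, the force and the opening at its end, in the units of the state.
- monitor.observe(): the state, without advancing time (a new reading comes with each control period).
- optics.grab_frame(name): name is "scene" or "top" or "wrist"; returns the picture (480x640x3 uint8, red, green, blue); there is no depth.
- optics.camera_params(name): a dict with "fx", "fy", "cx", "cy" (pixels), "origin" and "rotation" of the camera in the world. Camera axes: x right, y down, z forward; pixel columns grow to the right and rows downward; lengths in m; the calibration is good to about 2 mm. A picture is of the moment at which its call begins: read the wrist's pose just before it. camera_params takes no time and is no camera call; for the wrist camera it gives the pose at the moment of the call.
- bot.job_done(): hands the job in, once; it reports no verdict.
The state is a dict: "clock": time; "qpos": joint angles; "qd": joint speeds; "joint_efforts": joint torques, N m; "position": TCP position; "tool_rot": TCP orientation; "force": force on the tool from outside, world axes, zero at the start; "moment": the same for the moment, N m; "grip_width": finger opening in m.
Only numpy, scipy, OpenCV 4.12 (cv2) and the standard library are available. Lean on these libraries where they do the work, as an engineer would, in place of code of your own. Each camera call takes 0.05 s, during which the arm holds its last target. There are 200 camera calls.

## Task

Bolt the photometer's sample lid shut: press the long spring catch bar down with one fingertip and, keeping it down all the way, push the bolt's black knob with the other fingertip until the bolt is fully home through the keeper on the lid. Then lift away so that the catch springs up behind the bolt and locks it. Only press and push, never take the knob between the fingers, and leave the vial, tub and beaker where they stand.

Things in the scene. Friction and masses are not known exactly. Their poses are not given: they have to be found in the camera images.
- photometer: Beige bench photometer, fixed, 260 (its x) by 360 mm (its y), deck 100 mm above the bench, turned up to 0.5 rad. Origin: centre of its underside. Its +y half is the shut sample lid (top at 104 mm); on the -y half a back plate (top 3 mm above the deck) bears the bolt and, on its -x side, the catch bar; both run along y. Nothing but the vial stands over 36 mm above the deck.
- bolt_knob (a point): Top centre of the bolt's black upright knob (moves with it; axes as the photometer's): 18 (x) by 14 mm (y), top 35 mm above the deck, at photometer x 50 mm, y -93 mm + bolt. The knob is the bolt's tail: behind it (-y side) only the back plate lies below a fingertip. Its 10 mm rod runs ahead (+y). A low steel tab reaches from it towards the bar (-x), below 15 mm above the deck.
- bolt (a joint): Slide of the bolt along the photometer's +y, m: 0 fully back, 0.056 fully home (end stop); starts between 0 and 0.005. Takes 2 to 3 N. With the catch up it is stopped at about 0.007; two more teeth stop it at about 0.022 and 0.037 if the catch comes up on the way. The last tooth is passed at 0.049.
- catch_bar (a point): Top centre of the aluminium catch bar (moves with it), 18 mm above the deck when up. Flat top 26 (x) by 120 mm (y), centred at photometer x -10 mm, y -90 mm: its centre line is 60 mm to the -x side of the knob's centre, so a fingertip can press it level with the knob and slide along it. On its edge towards the bolt are three steel teeth, lower than its top.
- catch (a joint): How far the catch bar is pressed straight down, m: 0 up, 0.010 fully down (stop; top then 8 mm above the deck). The bolt passes freely from 0.007 on. Spring: 2.5 N to start, 5 N fully down; it springs back up when let go.
- keeper (a point): Top centre of the steel bridge on the lid through which the bolt's nose goes when home, 28 mm wide, 26 mm above the deck; fixed to the photometer at x = 50 mm, y = 14 mm. A like bridge, the bolt's guide, stands at y = -20 mm.
- vial_mid (a point): Half-way up a small amber vial with a black cap, 24 mm across, 45 mm tall, standing loose on the sample lid. A bystander.
- tub_mid (a point): Half-way up a white plastic tub with a lid, 68 mm across, 85 mm tall, loose on the bench at the photometer's -y end. A bystander.
- beaker_mid (a point): Half-way up an open glass beaker, 60 mm across, 75 mm tall, loose on the bench at the photometer's +y end. A bystander.
Mind the look-alikes: they are no part of the job. Leave any orange look-alike of the part that bears beaker_mid alone. Leave any blue look-alike of the part that bears vial_mid alone.

How it is judged:
On the way, in this order (a step that is already met when the one before it is completed fails the run):
1. the catch bar is pressed down while the bolt is still back (value of joint catch above 0.005 m and value of joint bolt below 0.012 m), for 0.05 s.
2. the bolt is home with the catch bar still held down (value of joint bolt above 0.05 m and value of joint catch above 0.004 m), for 0.05 s.
At the end, for the whole second after the job is handed in: The bolt is home (slid 50 mm or more of its 56 mm), the catch bar is up again (within 2 mm) and so locks it, and the vial, tub and beaker stand upright within 15 mm of where they were (value of joint bolt above 0.05 m and value of joint catch below 0.002 m and distance of each of vial_mid, tub_mid, beaker_mid from where it was at the start of the episode below 0.015 m and angle between each of vial_mid, tub_mid, beaker_mid's own z axis and vertical below 0.2 rad); the robot touches nothing.
It fails at once if the knob is taken between the fingers (x of the grasp point in the frame of bolt_knob between -0.01 and 0.01 m and y of the grasp point in the frame of bolt_knob between -0.01 and 0.01 m and z of the grasp point in the frame of bolt_knob between -0.04 and 0.01 m).
It fails at once if the vial is moved by 15 mm, lifted or knocked over (distance of vial_mid from where it was at the start of the episode above 0.015 m or angle between vial_mid's own z axis and vertical above 0.3 rad).
It fails at once if the tub is moved by 15 mm, lifted or knocked over (distance of tub_mid from where it was at the start of the episode above 0.015 m or angle between tub_mid's own z axis and vertical above 0.3 rad).
It fails at once if the beaker is moved by 15 mm, lifted or knocked over (distance of beaker_mid from where it was at the start of the episode above 0.015 m or angle between beaker_mid's own z axis and vertical above 0.3 rad).
It also fails if it takes over 35 s, if anything falls off the work surface, if the arm or the gripper's body presses on something with over 40 N, if the wrist force passes 120 N, or if a joint passes its speed limit or range.

## Working session

There is one attempt and no reset: what is moved stays moved. The work goes in short steps, Python scripts to look and compute and a tool call to move; the robot and the scene stay as the last step left them, time stands still between calls to the robot, and variables do not carry over. Pictures are saved under pics/ and viewed, about 8 in all and at most 12, crops included, and the job is handed in when it is done.

Besides the shell and the picture viewer there is one more tool, called as name(argument=value, ...) on one line, values as JSON. arm_command: Moves the arm, as the interface text tells. Its arguments: {"type":"object","properties":{"delta_pos":{"type":"array","items":{"type":"array","items":{"type":"number"}}},"rotation":{"type":"array","items":{"type":"array","items":{"type":"number"}}},"gripper":{"type":"number"},"grip_force":{"type":"number"}},"required":["delta_pos","rotation"]}

```bash
mkdir -p pics; python3 - <<'E'
from workcell import monitor, optics, bot
import cv2,numpy as np
s=monitor.observe();print({k:np.round(v,3).tolist() for k,v in s.items()})
for n in("top","scene"):
    im=optics.grab_frame(n);cv2.imwrite(f"pics/{n}0.png",im[:,:,::-1])
    p=optics.camera_params(n);print(n,p)
E
```

```text
{'clock': 0.0, 'qpos': [1.271, 0.522, -0.036, 1.6, 0.021, 1.021, -0.113], 'qd': [0.001, 0.002, 0.0, -0.001, 0.002, -0.0, 0.0], 'joint_efforts': [0.0, -92.71, 1.98, -36.993, 0.018, 0.008, 0.0], 'position': [0.142, -0.608, 0.245], 'tool_rot': [-1.492, 1.57, 1.88], 'force': [0.22, -0.1, -0.292], 'moment': [0.025, 0.002, 0.002], 'grip_width': 0.086}
top {'fx': 585.6554412506646, 'fy': 585.6554412506646, 'cx': 324.5295758468007, 'cy': 238.7488222619501, 'origin': array([0.37597771, 0.09214628, 1.39301206]), 'rotation': array([-3.03579640e+00, -5.06548034e-04, -1.58833573e+00])}
scene {'fx': 461.56228531604796, 'fy': 461.56228531604796, 'cx': 320.0342143402815, 'cy': 240.42324148586835, 'origin': array([1.19045644, 0.47448421, 0.63263846]), 'rotation': array([-2.17068237,  0.0153989 ,  2.09455883])}
```

View pics/top0.png

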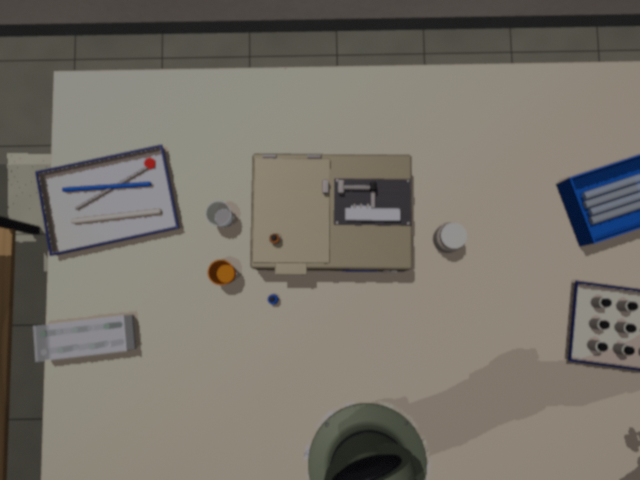

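View pics/scene0.png

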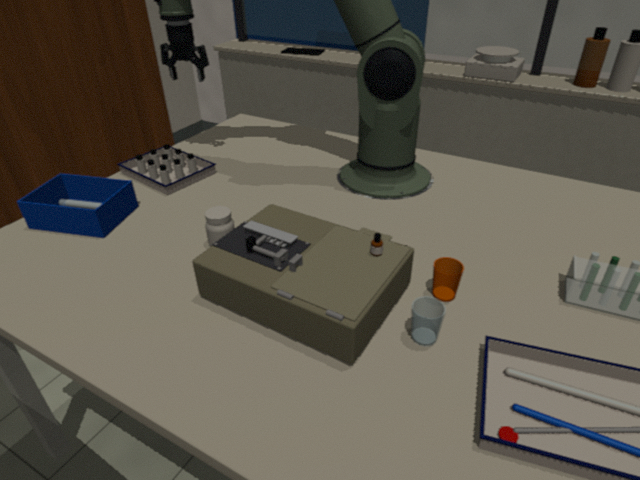

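```bash
cat > h.py <<'E'
import numpy as np,cv2
from scipy.spatial.transform import Rotation as R
def rot(r): return R.from_euler('xyz',r).as_matrix()
def cast(p,uv,z):
    d=rot(p['rotation'])@np.array([(uv[0]-p['cx'])/p['fx'],(uv[1]-p['cy'])/p['fy'],1.])
    o=np.array(p['origin']);return o+d*(z-o[2])/d[2]
def proj(p,X):
    c=rot(p['rotation']).T@(np.array(X)-p['origin']);return np.array([p['fx']*c[0]/c[2]+p['cx'],p['fy']*c[1]/c[2]+p['cy']])
def rect(p,m,z,name):
    cs,_=cv2.findContours(m.astype(np.uint8),cv2.RETR_EXTERNAL,cv2.CHAIN_APPROX_NONE)
    c=max(cs,key=cv2.contourArea)
    P=np.array([cast(p,q[0],z)[:2] for q in c],np.float32)*1000
    (x,y),(w,h),a=cv2.minAreaRect(P);print(name,'centre',round(x,1),round(y,1),'size',round(w,1),round(h,1),'ang',round(a,2),'px',c[:,0].min(0),c[:,0].max(0))
E
python3 - <<'E'
from h import *
from workcell import optics
p=optics.camera_params('top');im=cv2.imread('pics/top0.png')
sub=np.zeros(im.shape[:2],bool);sub[150:275,245:415]=1
h=cv2.cvtColor(im,cv2.COLOR_BGR2HSV)
roi=np.zeros_like(sub);roi[198:228,335:408]=1
rect(p,(h[...,2]>150)&roi,.118,'bar')
roi[:]=0;roi[170:232,325:415]=1
rect(p,(h[...,2]<75)&roi,.103,'plate')
print(h[214,372],h[250,370],h[185,400],h[130,300],h[187,374])
for uv,z,n in[((372,214),.118,'bar'),((374,187),.135,'knob'),((326,187),.126,'keep'),((341,187),.126,'guide'),((411,155),.1,'c'),((412,269),.1,'c'),((252,154),.1,'c'),((252,268),.1,'c')]:print(n,cast(p,uv,z).round(4))
cv2.imwrite('pics/c1.png',cv2.resize(im[140:285,235:420],None,fx=4,fy=4,interpolation=cv2.INTER_CUBIC))
E
```

```text
Traceback (most recent call last):
  File "h.py", line 11, in rect
    c=max(cs,key=cv2.contourArea)
ValueError: max() iterable argument is empty
```

```bash
python3 - <<'E'
from h import *
from workcell import optics
p=optics.camera_params('top');im=cv2.imread('pics/top0.png')
h=cv2.cvtColor(im,cv2.COLOR_BGR2HSV)
print(h[214,372],h[250,370],h[185,400],h[130,300],h[187,374])
roi=np.zeros(im.shape[:2],bool);roi[198:228,335:408]=1
rect(p,(h[...,2]>120)&roi,.118,'bar')
roi[:]=0;roi[170:232,325:415]=1
rect(p,(h[...,2]<62)&roi,.103,'plate')
for uv,z,n in[((372,214),.118,'bar'),((374,187),.135,'knob'),((326,187),.126,'keep'),((341,187),.126,'guide'),((411,155),.1,'c'),((412,269),.1,'c'),((252,154),.1,'c'),((252,268),.1,'c')]:print(n,cast(p,uv,z).round(4))
cv2.imwrite('pics/c1.png',cv2.resize(im[140:285,235:420],None,fx=4,fy=4,interpolation=cv2.INTER_CUBIC))
E
```

```text
[126   9 149] [ 20  56 119] [143  19  55] [ 24  26 145] [165  17  30]
bar centre 567.6 -17.4 size 116.7 28.9 ang 89.0 px [346 206] [399 219]
plate centre 593.7 -19.5 size 167.8 99.3 ang 89.0 px [335 180] [410 224]
bar [ 0.5642 -0.0162  0.118 ]
knob [ 0.6211 -0.0207  0.135 ]
keep [0.6247 0.0839 0.126 ]
guide [0.6241 0.051  0.126 ]
c [ 0.6997 -0.1092  0.1   ]
c [ 0.4427 -0.1029  0.1   ]
c [0.7082 0.2492 0.1   ]
c [0.4511 0.2504 0.1   ]
```

View pics/c1.png

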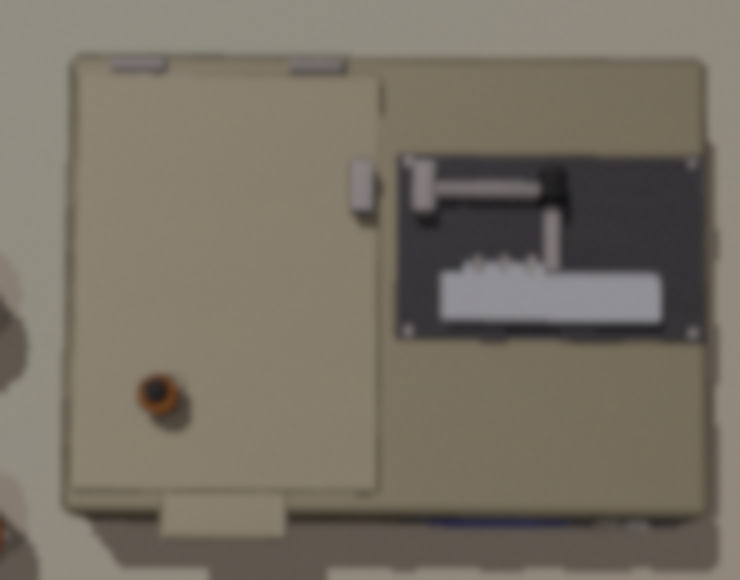

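```bash
cat >> h.py <<'E'
def go(target,yaw=-0.02,sgn=1):
    from workcell import monitor
    s=monitor.observe();T=rot(s['tool_rot'])
    yd=sgn*np.array([np.cos(yaw),np.sin(yaw),0]);xd=np.array([0,0,-1.]);G=np.column_stack([xd,yd,np.cross(xd,yd)])
    w=R.from_matrix(T.T@G).as_rotvec()
    d=np.array(target)-s['position']
    print('t',s['clock'],'pos',np.round(s['position'],4),'F',np.round(s['force'],1),'w',round(s['grip_width'],4))
    print('tool axes cols',np.round(T,3).tolist())
    print('rotfrac',np.round(w/np.radians(6),2),'d now frac',np.round(T.T@d/.03,2),'d goal-frame frac',np.round(G.T@d/.03,2))
E
python3 -c "
from h import *
go([.593,-.048,.2]);go([.593,-.048,.2],sgn=-1)"
```

```text
t 0.1 pos [ 0.1423 -0.6083  0.2448] F [ 0.1 -0.1 -0.1] w 0.0852
tool axes cols [[-0.0, 0.228, -0.974], [0.001, -0.974, -0.228], [-1.0, -0.001, 0.0]]
rotfrac [-1.261e+01 -0.000e+00  1.000e-02] d now frac [  1.51 -14.76 -18.88] d goal-frame frac [  1.49  14.65 -18.97]
t 0.1 pos [ 0.1423 -0.6083  0.2448] F [ 0.1 -0.1 -0.1] w 0.0852
tool axes cols [[-0.0, 0.228, -0.974], [0.001, -0.974, -0.228], [-1.0, -0.001, 0.0]]
rotfrac [1.739e+01 1.000e-02 1.000e-02] d now frac [  1.51 -14.76 -18.88] d goal-frame frac [  1.49 -14.65  18.97]
```

arm_command(delta_pos=[[0, -0.06, -1], [0, -0.06, -1], [0, -0.06, -1], [0, -0.06, -1], [0, -0.06, -1], [0, -0.06, -1], [0, -0.06, -1], [0, -0.06, -1], [0, -0.06, -1], [0, -0.06, -1]], rotation=[[-0.47, 0, 0], [-0.47, 0, 0], [-0.47, 0, 0], [-0.47, 0, 0], [-0.47, 0, 0], [-0.47, 0, 0], [-0.47, 0, 0], [-0.47, 0, 0], [-0.47, 0, 0], [-0.47, 0, 0]], gripper=-0.08)

```text
clock: 1.1
position: [0.4052, -0.4575, 0.2409]
tool_rot: [-1.46, 1.563, 2.414]
force: [-0.9, 0.5, -0.8]
grip_width: 0.0457
```

arm_command(delta_pos=[[0, -0.06, -1], [0, -0.06, -1], [0, -0.06, -1], [0, -0.06, -1], [0, -0.06, -1], [0, -0.06, -1], [0, -0.06, -1], [0, -0.06, -1], [0, -0.06, -1], [0, -0.06, -1]], rotation=[[-0.47, 0, 0], [-0.47, 0, 0], [-0.47, 0, 0], [-0.47, 0, 0], [-0.47, 0, 0], [-0.47, 0, 0], [-0.47, 0, 0], [-0.47, 0, 0], [-0.47, 0, 0], [-0.47, 0, 0]])

```text
clock: 2.1
position: [0.5653, -0.1924, 0.2382]
tool_rot: [-1.902, 1.558, 2.486]
force: [0.8, -1.0, -0.1]
grip_width: 0.046
```

```bash
python3 -c "
from h import *
go([.593,-.048,.2])"
```

```text
t 2.1 pos [ 0.5653 -0.1924  0.2382] F [ 0.8 -1.  -0.1] w 0.046
tool axes cols [[-0.01, 0.948, -0.319], [0.008, -0.319, -0.948], [-1.0, -0.012, -0.004]]
rotfrac [-2.91 -0.06  0.11] d now frac [ 1.3  -0.65 -4.85] d goal-frame frac [ 1.27  0.83 -4.83]
```

arm_command(delta_pos=[[0.1, -0.06, -1], [0.1, -0.02, -1], [0.1, 0, -1], [0.1, 0, -0.95], [0.1, 0, -0.9], [0, 0, 0], [0, 0, 0]], rotation=[[-0.58, 0, 0.02], [-0.58, 0, 0.02], [-0.58, 0, 0.02], [-0.58, 0, 0.02], [-0.58, 0, 0.02], [0, 0, 0], [0, 0, 0]])

```text
clock: 2.8
position: [0.5924, -0.0388, 0.2217]
tool_rot: [-2.867, 1.562, 1.844]
force: [-0.4, -0.3, 0.0]
grip_width: 0.0465
```

```bash
python3 - <<'E'
from h import *
from workcell import optics
go([.593,-.048,.2])
p=optics.camera_params('wrist');im=optics.grab_frame('wrist')[:,:,::-1].copy();cv2.imwrite('pics/w1.png',im)
print(p);np.save('w1.npy',p,allow_pickle=True)
print('bar',proj(p,[.5642,-.0174,.118]),'knob',proj(p,[.6235,-.02,.135]))
E
```

```text
t 2.8 pos [ 0.5924 -0.0388  0.2217] F [-0.4 -0.3  0. ] w 0.0465
tool axes cols [[-0.002, 1.0, -0.002], [0.008, -0.001, -1.0], [-1.0, -0.002, -0.008]]
rotfrac [ 0.18 -0.08  0.02] d now frac [0.72 0.02 0.31] d goal-frame frac [0.72 0.03 0.31]
{'fx': 419.75060037993757, 'fy': 419.75060037993757, 'cx': 320.21134128413206, 'cy': 235.9896087425813, 'origin': array([0.59291951, 0.03898095, 0.35098253]), 'rotation': array([ 2.83698542e+00,  2.44823190e-03, -1.01493346e-03])}
bar [270.9242078  207.77124255] knob [378.71055829 220.00203034]
```

View pics/w1.png

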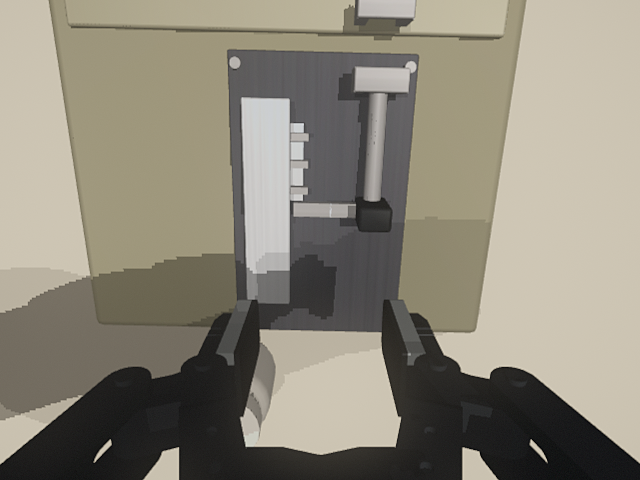

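```bash
python3 - <<'E'
from h import *
p=np.load('w1.npy',allow_pickle=True).item();im=cv2.imread('pics/w1.png')
for n,uv,z in[('bar TL',(242,98),.118),('TR',(290,98),.118),('BL',(245,303),.118),('BR',(289,303),.118),('knobtop c',(374,220),.135),('knob back L',(358,231),.135),('knob back R',(390,231),.135),('keeper nearedge L',(356,20),.126),('guide L',(354,67),.126),('guide R',(410,68),.126),('plate BL',(237,329),.103),('plate BR',(398,331),.103),('plate TL',(229,50),.103),('plate TR',(418,55),.103)]:print(n,cast(p,uv,z).round(4))
c=im[190:240,345:400];cv2.imwrite('pics/k.png',cv2.resize(c,None,fx=10,fy=10,interpolation=cv2.INTER_CUBIC))
E
```

```text
bar TL [0.5511 0.0421 0.118 ]
TR [0.5764 0.042  0.118 ]
BL [ 0.5461 -0.0773  0.118 ]
BR [ 0.5731 -0.0773  0.118 ]
knobtop c [ 0.621 -0.02   0.135]
knob back L [ 0.6126 -0.0261  0.135 ]
knob back R [ 0.6298 -0.0261  0.135 ]
keeper nearedge L [0.6097 0.0777 0.126 ]
guide L [0.6092 0.0566 0.126 ]
guide R [0.6372 0.0561 0.126 ]
plate BL [ 0.5367 -0.1039  0.103 ]
plate BR [ 0.644  -0.1054  0.103 ]
plate TL [0.5427 0.0671 0.103 ]
plate TR [0.6456 0.0644 0.103 ]
```

View pics/k.png

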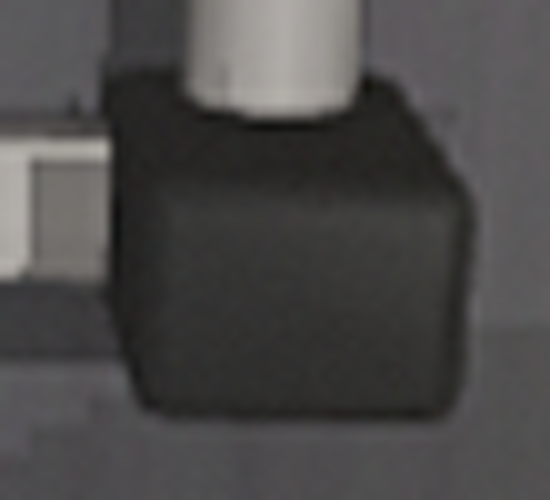

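arm_command(delta_pos=[[0.4, -0.05, 0.2], [0.9, 0, 0], [0.9, 0, 0], [0.4, 0, 0], [0, 0, 0]], rotation=[[0.23, -0.08, 0.02], [0, 0, 0], [0, 0, 0], [0, 0, 0], [0, 0, 0]])

```text
clock: 3.35
position: [0.5899, -0.0513, 0.1391]
tool_rot: [0.044, 1.567, -1.566]
force: [0.3, 0.4, -1.1]
grip_width: 0.0459
```

```bash
python3 - <<'E'
from h import *
from workcell import optics
go([.591,-.045,.135],-.026)
p=optics.camera_params('wrist');im=optics.grab_frame('wrist')[:,:,::-1].copy();cv2.imwrite('pics/w2.png',im);np.save('w2.npy',p,allow_pickle=True)
E
```

```text
t 3.35 pos [ 0.5899 -0.0513  0.1391] F [ 0.3  0.4 -1.1] w 0.0459
tool axes cols [[0.0, 0.999, -0.04], [-0.004, -0.04, -0.999], [-1.0, 0.0, 0.004]]
rotfrac [-0.13  0.04 -0.  ] d now frac [ 0.14  0.03 -0.21] d goal-frame frac [ 0.14  0.03 -0.21]
```

View pics/w2.png

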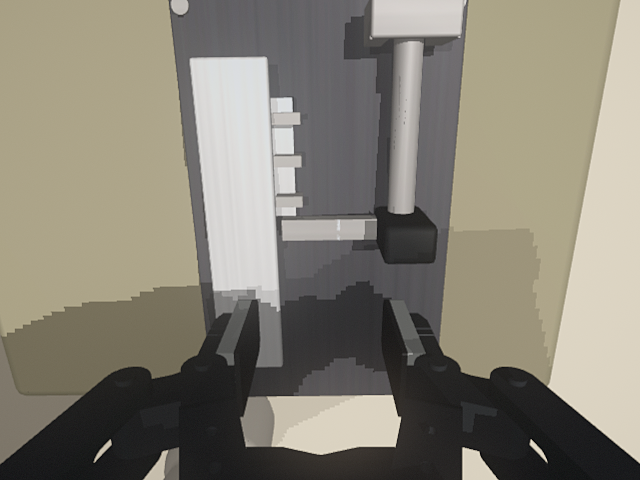

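arm_command(delta_pos=[[0.13, 0.03, -0.15], [0.1, 0, 0], [0, 0, 0]], rotation=[[-0.13, 0.04, 0], [0, 0, 0], [0, 0, 0]])

```text
clock: 3.7
position: [0.5925, -0.047, 0.1348]
tool_rot: [1.648, 1.567, 0.051]
force: [-0.1, 0.6, -0.4]
grip_width: 0.0462
```

arm_command(delta_pos=[[0.1, -0.02, 0], [0.1, 0, 0], [0, 0, 0]], rotation=[[0, 0, 0], [0, 0, 0], [0, 0, 0]])

```text
clock: 4.0
position: [0.5925, -0.0469, 0.1294]
tool_rot: [1.591, 1.565, -0.006]
force: [-1.0, 0.2, 2.2]
grip_width: 0.0459
```

arm_command(delta_pos=[[0.1, 0, 0], [0, 0, 0]], rotation=[[0, 0, 0], [0, 0, 0]])

```text
clock: 4.2
position: [0.5926, -0.047, 0.1265]
tool_rot: [1.572, 1.564, -0.025]
force: [-0.7, 0.2, 2.1]
grip_width: 0.0464
```

arm_command(delta_pos=[[0.1, 0, 0], [0.08, 0, 0], [0, 0, 0]], rotation=[[0, 0, 0], [0, 0, 0], [0, 0, 0]])

```text
clock: 4.5
position: [0.5928, -0.0469, 0.1209]
tool_rot: [1.565, 1.564, -0.032]
force: [-0.0, 0.1, 3.7]
grip_width: 0.0457
```

arm_command(delta_pos=[[0.05, 0, 0], [0, 0, 0]], rotation=[[0, 0, 0], [0, 0, 0]])

```text
clock: 4.7
position: [0.5928, -0.047, 0.1197]
tool_rot: [1.528, 1.564, -0.069]
force: [-2.7, -0.0, 8.9]
grip_width: 0.0459
```

arm_command(delta_pos=[[0.0, 0, -0.27], [0.0, 0, -0.27], [0, 0, 0]], rotation=[[0, 0, 0], [0, 0, 0], [0, 0, 0]])

```text
clock: 5.0
position: [0.5936, -0.0322, 0.12]
tool_rot: [1.261, 1.563, -0.338]
force: [-1.0, 2.6, 4.2]
grip_width: 0.0463
```

arm_command(delta_pos=[[0.02, 0, -0.2], [0.0, 0, -0.2], [0, 0, 0]], rotation=[[0, 0, 0], [0, 0, 0], [0, 0, 0]])

```text
clock: 5.3
position: [0.5943, -0.0229, 0.1199]
tool_rot: [0.945, 1.561, -0.656]
force: [-0.8, 3.5, 5.1]
grip_width: 0.0465
```

```bash
python3 - <<'E'
from h import *
from workcell import optics
go([.593,.017,.1195],-.026)
im=optics.grab_frame('wrist')[:,:,::-1].copy();cv2.imwrite('pics/w3.png',im)
go([.593,.017,.1195],-.026)
E
```

```text
t 5.3 pos [ 0.5943 -0.0229  0.1199] F [-0.8  3.5  5.1] w 0.0465
tool axes cols [[0.008, 1.0, -0.03], [-0.006, -0.03, -1.0], [-1.0, 0.008, 0.006]]
rotfrac [-0.04  0.06 -0.08] d now frac [ 0.01 -0.08 -1.33] d goal-frame frac [ 0.01 -0.08 -1.33]
t 5.35 pos [ 0.5943 -0.023   0.1199] F [-0.9  0.7  3.8] w 0.046
tool axes cols [[0.008, 1.0, -0.03], [-0.006, -0.03, -1.0], [-1.0, 0.008, 0.006]]
rotfrac [-0.04  0.05 -0.08] d now frac [ 0.01 -0.08 -1.33] d goal-frame frac [ 0.01 -0.08 -1.33]
```

View pics/w3.png

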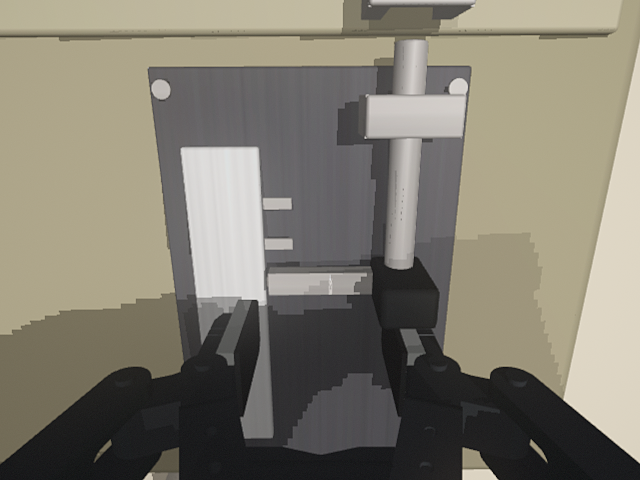

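arm_command(delta_pos=[[0.02, -0.05, -0.25], [0.02, 0, -0.25], [0.02, 0, -0.25], [0.0, 0, 0]], rotation=[[0, 0.05, -0.08], [0, 0, 0], [0, 0, 0], [0, 0, 0]])

```text
clock: 5.75
position: [0.5947, -0.0059, 0.1197]
tool_rot: [0.244, 1.564, -1.361]
force: [-0.7, 3.7, 4.9]
grip_width: 0.046
```

arm_command(delta_pos=[[0.02, -0.05, -0.25], [0.02, -0.03, -0.25], [0.02, 0, -0.25], [0.0, 0, 0]], rotation=[[0, 0, 0], [0, 0, 0], [0, 0, 0], [0, 0, 0]])

```text
clock: 6.15
position: [0.595, 0.0116, 0.1197]
tool_rot: [0.392, 1.556, -1.219]
force: [-1.0, 3.7, 6.7]
grip_width: 0.0461
```

arm_command(delta_pos=[[0.02, -0.03, -0.15], [0.01, 0, -0.12], [0.0, 0, 0]], rotation=[[0, 0, 0], [0, 0, 0], [0, 0, 0]])

```text
clock: 6.45
position: [0.5951, 0.0168, 0.1197]
tool_rot: [0.374, 1.553, -1.239]
force: [-1.8, 2.0, 7.4]
grip_width: 0.0459
```

```bash
python3 - <<'E'
from h import *
from workcell import optics
go([.593,.017,.1195],-.026)
im=optics.grab_frame('wrist')[:,:,::-1].copy();cv2.imwrite('pics/w4.png',im)
E
```

```text
t 6.45 pos [0.5951 0.0168 0.1197] F [-1.8  2.   7.4] w 0.0459
tool axes cols [[0.006, 0.999, -0.043], [-0.017, -0.042, -0.999], [-1.0, 0.007, 0.017]]
rotfrac [-0.16  0.16 -0.06] d now frac [ 0.   -0.07 -0.  ] d goal-frame frac [ 0.01 -0.07 -0.  ]
```

View pics/w4.png

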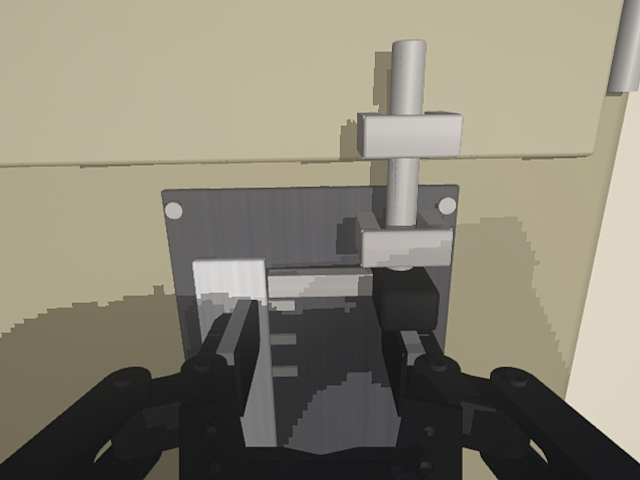

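arm_command(delta_pos=[[0.02, -0.03, -0.15], [0.01, 0, -0.15], [0.0, 0, -0.15], [0, 0, 0]], rotation=[[0, 0.1, -0.05], [0, 0, 0], [0, 0, 0], [0, 0, 0]])

```text
clock: 6.9
position: [0.5951, 0.0165, 0.1198]
tool_rot: [0.026, 1.549, -1.6]
force: [-0.1, 3.7, 4.7]
grip_width: 0.0457
```

arm_command(delta_pos=[[0.02, 0, -0.3], [0.02, 0, -0.4]], rotation=[[0, 0.15, 0], [0, 0.15, 0]])

```text
clock: 7.1
position: [0.5955, 0.0189, 0.1193]
tool_rot: [-0.204, 1.558, -1.845]
force: [-18.6, -73.6, 47.3]
grip_width: 0.046
```

```bash
python3 - <<'E'
from h import *
from workcell import optics
go([.593,.017,.1195],-.026)
p=optics.camera_params('top');im=optics.grab_frame('top')[:,:,::-1].copy();cv2.imwrite('pics/t2.png',im)
p=optics.camera_params('wrist');im=optics.grab_frame('wrist')[:,:,::-1].copy();cv2.imwrite('pics/w5.png',im)
go([.593,.017,.1195],-.026)
h=cv2.cvtColor(im,cv2.COLOR_BGR2HSV)[200:345,360:455,2]
print(h[::3,40])
np.save('w5.npy',p,allow_pickle=True)
E
```

```text
t 7.1 pos [0.5955 0.0189 0.1193] F [-18.6 -73.6  47.3] w 0.046
tool axes cols [[-0.004, 0.998, -0.07], [-0.012, -0.07, -0.997], [-1.0, -0.003, 0.013]]
rotfrac [-0.43  0.12  0.03] d now frac [-0.01 -0.08  0.07] d goal-frame frac [-0.01 -0.08  0.07]
t 7.2 pos [0.5954 0.0187 0.1194] F [-13.6 -57.   37. ] w 0.0461
tool axes cols [[-0.004, 0.997, -0.071], [-0.012, -0.071, -0.997], [-1.0, -0.003, 0.013]]
rotfrac [-0.43  0.12  0.03] d now frac [-0.   -0.08  0.06] d goal-frame frac [-0.   -0.08  0.06]
[193 192 191 190 189 189 189 188 187 187  97  99 168 186 183 185 185 184
 181 181 161 160 159 152 176  41  43  41  40  41  41  41  42  46  47  46
  44  44  43  43  41  41  41  39  33  26  30  31  34]
```

View pics/w5.png

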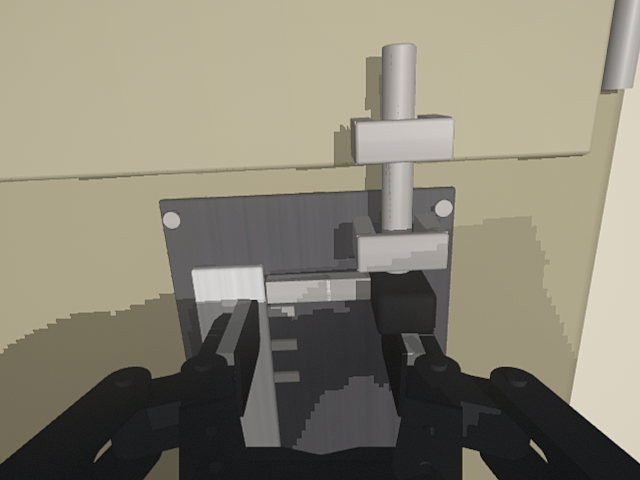

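arm_command(delta_pos=[[0, 0, 0.06], [0, 0, 0.06], [-0.2, 0, 0.03], [-0.3, 0, 0], [-0.6, 0, 0], [-1, 0, 0], [-1, 0, 0], [-1, 0, 0], [0, 0, 0]], rotation=[[0, 0, 0], [0, 0, 0], [0, 0, 0], [0, 0, 0], [0, 0, 0], [0, 0, 0], [0, 0, 0], [0, 0, 0], [0, 0, 0]])

```text
clock: 8.1
position: [0.5946, 0.0145, 0.2493]
tool_rot: [-0.386, 1.557, -2.03]
force: [0.4, 0.4, -0.9]
grip_width: 0.0458
```

```bash
python3 - <<'E'
from h import *
from workcell import optics
go([.593,.017,.25],-.026)
p=optics.camera_params('wrist');im=optics.grab_frame('wrist')[:,:,::-1].copy();cv2.imwrite('pics/w6.png',im)
for n,y,x,z in[('knobback home',.0295,.623,.135),('bar end up',.042,.5635,.118),('bar end down',.042,.5635,.108)]:print(n,proj(p,[x,y,z]))
np.save('w6.npy',p,allow_pickle=True)
t=optics.grab_frame('top')[:,:,::-1];cv2.imwrite('pics/t3.png',t)
E
```

```text
t 8.1 pos [0.5946 0.0145 0.2493] F [ 0.4  0.4 -0.9] w 0.0458
tool axes cols [[-0.006, 0.997, -0.073], [-0.013, -0.073, -0.997], [-1.0, -0.005, 0.013]]
rotfrac [-0.45  0.12  0.05] d now frac [-0.02 -0.06 -0.08] d goal-frame frac [-0.02 -0.05 -0.08]
knobback home [366.94351239 207.0804447 ]
bar end up [268.57287035 187.41488869]
bar end down [270.45076425 184.17277942]
```

View pics/w6.png

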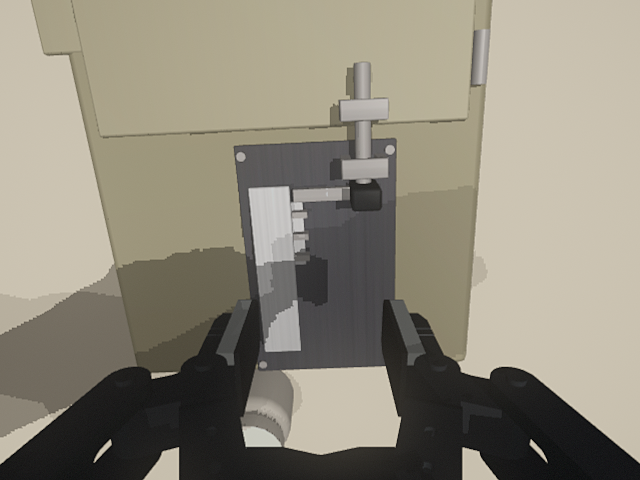

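View pics/t3.png

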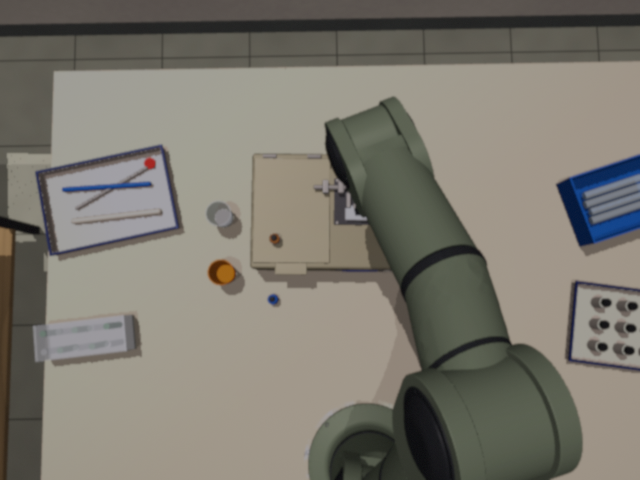

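```bash
python3 - <<'E'
from h import *
from workcell import bot
p=np.load('w6.npy',allow_pickle=True).item()
for v in(209,211):print(cast(p,(367,v),.135).round(4))
print(bot.job_done())
E
```

```text
[0.623  0.0283 0.135 ]
[0.6229 0.0271 0.135 ]
the job is handed in; nothing more can be done
None
```

I bolted the lid shut and handed the job in at about 8.2 s of the 35 s allowed; it gave no verdict. One fingertip held the catch bar at its stop the whole way while the other pushed the knob to the bolt's end stop. I then backed off and lifted clear.

**Bolt:** The last wrist picture shows the bolt through the keeper. The knob's back edge measures about 53–55 mm from where it started, and the bolt started up to 5 mm forward. The job needs 50 mm.

**Catch:** The bar is up, with its end within a pixel of where the raised bar should appear. The third tooth sits behind the bolt's tab.

**Bystanders:** In the last top view the vial and beaker stand where they were. The arm hid the tub in that view, and it was only partly visible in the wrist picture. I did not measure it again, but nothing went near it.

**Force readings:**
- The last push against the end stop was harder than intended, with about 74 N sideways and 47 N upward on the tool. That is about 90 N in all, under the 120 N wrist limit, and it came from the fingertips.
- During the slide, the sideways force read +2 to +4 N, the opposite sign to what pushing the knob should give. I judged the slide by the pictures and positions instead.

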